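# Load the reagent carrier in order of bottle height

### The job

Load the reagent carrier for the next run: stand the four amber bottles on its four round pads, one per pad and centred, in order of height, with the tallest on the pad next to the blue bracket and the shortest at the other end. One of the bottles has slipped down into the gap between the two tip boxes, where only its cap and shoulder show. Keep the bottles upright throughout and leave the orange microtube rack where it stands.

Things in the scene. Friction and masses are not known exactly. Their poses are not given: they have to be found in the camera images.
- bottle_250: the tallest: amber bottle, paper label, white screw cap; 135 mm tall, body 61 mm across; cap 44 mm across, top 22 mm; then 4 mm of neck, then shoulder. Loose, upright. Origin: centre of underside, z up. About 0.3 kg.
- bottle_125: the second tallest: amber bottle, paper label, white screw cap; 108 mm tall, body 51 mm across; cap 38 mm across, top 22 mm; then 4 mm of neck, then shoulder. Loose, upright. Origin: centre of underside, z up. About 0.16 kg.
- bottle_60: the third in height: amber bottle, paper label, white screw cap; 90 mm tall, body 39 mm across; cap 30 mm across, top 22 mm; then 4 mm of neck, then shoulder. Loose, upright. Origin: centre of underside, z up. 0.08 kg. Starts on the deck in the 45 mm gap between two fixed tip boxes (yellow and violet, each 122 x 82 mm, 55 mm tall): only its top 35 mm shows; then its x runs along the gap, y across it.
- bottle_30: the shortest: amber bottle, paper label, white screw cap; 66 mm tall, body 34 mm across; cap 28 mm across, top 22 mm; then 4 mm of neck, then shoulder. Loose, upright. Origin: centre of underside, z up. About 0.045 kg.
- pad_a: round light-grey anti-slip pad, 66 mm in diameter, at one end in the row of four (a, b, c, d, 78 mm apart) on the black reagent carrier, a flat plate 84 x 322 x 10 mm that lies on the deck. Fixed. Origin: centre of the pad's top face, 12 mm above the deck; x runs across the row, y along the row from pad a towards pad d, z up.
- pad_b: round light-grey anti-slip pad, 66 mm in diameter, second in the row of four (a, b, c, d, 78 mm apart) on the black reagent carrier, a flat plate 84 x 322 x 10 mm that lies on the deck. Fixed. Origin: centre of the pad's top face, 12 mm above the deck; x runs across the row, y along the row from pad a towards pad d, z up.
- pad_c: round light-grey anti-slip pad, 66 mm in diameter, third in the row of four (a, b, c, d, 78 mm apart) on the black reagent carrier, a flat plate 84 x 322 x 10 mm that lies on the deck. Fixed. Origin: centre of the pad's top face, 12 mm above the deck; x runs across the row, y along the row from pad a towards pad d, z up.
- pad_d: round light-grey anti-slip pad, 66 mm in diameter, at the other end in the row of four (a, b, c, d, 78 mm apart) on the black reagent carrier, a flat plate 84 x 322 x 10 mm that lies on the deck. Fixed. Origin: centre of the pad's top face, 12 mm above the deck; x runs across the row, y along the row from pad a towards pad d, z up.
- blue_bracket: blue plastic slot bracket, H-shaped from above, 98 x 36 mm and 24 mm tall, fixed to the deck at one end of the carrier, 48 mm beyond the centre of the end pad (pad a or pad d: it changes); the bracket at the other end is clear. Origin: centre of its underside, y along the row of pads.
- tube_rack: bystander: loose orange block, 84 x 50 mm, 39 mm tall with its eight white-capped microtubes, standing among the bottles. Origin: centre of its underside, x along its length, z up.

How it is judged:
At the end, for the whole second after the job is handed in: Every bottle stands upright (within 0.08 rad) and still on its own pad, centre within 14 mm of the pad's centre, base on the pad (within 5 mm): 135 mm bottle on the end pad next to the blue bracket, then 108 mm, 90 mm, 66 mm; the orange microtube rack stands within 30 mm of where it began, level (((horizontal distance between blue_bracket and pad_a below 0.1 m and horizontal distance between bottle_250 and pad_a below 0.014 m and horizontal distance between bottle_125 and pad_b below 0.014 m and horizontal distance between bottle_60 and pad_c below 0.014 m and horizontal distance between bottle_30 and pad_d below 0.014 m) or (horizontal distance between blue_bracket and pad_d below 0.1 m and horizontal distance between bottle_250 and pad_d below 0.014 m and horizontal distance between bottle_125 and pad_c below 0.014 m and horizontal distance between bottle_60 and pad_b below 0.014 m and horizontal distance between bottle_30 and pad_a below 0.014 m)) and z of bottle_250 in the frame of pad_a between -0.005 and 0.005 m and angle between each of bottle_250, bottle_125, bottle_60, bottle_30's own z axis and vertical below 0.08 rad and linear speed of each of bottle_250, bottle_125, bottle_60, bottle_30 below 0.02 m/s and angular speed of each of bottle_250, bottle_125, bottle_60, bottle_30 below 0.2 rad/s and z of bottle_125 in the frame of pad_a between -0.005 and 0.005 m and z of bottle_60 in the frame of pad_a between -0.005 and 0.005 m and z of bottle_30 in the frame of pad_a between -0.005 and 0.005 m and distance of tube_rack from where it was at the start of the episode below 0.03 m and angle between tube_rack's own z axis and vertical below 0.2 rad); the robot touches nothing.
It fails at once if a bottle was tipped over (leaned more than 0.5 rad) (angle between any of bottle_250, bottle_125, bottle_60, bottle_30's own z axis and vertical above 0.5 rad).
It fails at once if the orange microtube rack was pushed away by more than 30 mm or tipped (distance of tube_rack from where it was at the start of the episode above 0.03 m or angle between tube_rack's own z axis and vertical above 0.5 rad).
It also fails if it takes over 112 s, if anything falls off the work surface, if the arm or the gripper's body presses on something with over 40 N, if the wrist force passes 120 N, or if a joint passes its speed limit or range.

### The arm

A 7-joint arm with a two-finger parallel gripper is mounted at the origin on the work surface. World frame = base frame: x ahead of the robot, y to its left, z up, the work surface at z = 0. Lengths are in m, angles in rad, forces in N, time in s.
With the tool pointing down it reaches from about 0.425 to 0.95 m from the base axis. Payload 4.7 kg.
Tool frame: the origin (TCP) lies between the finger pads; the fingertips stand 25 mm ahead of it and the grasp point (between the pads) lies 6 mm ahead of it (robot.tip_extent is the z of the fingertips in the tool frame, in m); z points along the fingers, y is the direction in which the jaws open and shut (so a half turn about z gives the same grasp; the last joint's range is limited). The gripper opens to 85 mm and grips with 20 to 120 N. Pads are 22 mm wide; open, the fingers measure 114 mm over their backs; the gripper's body (76 mm by 85 mm) begins 54 mm behind the grasp point. The pads swing forward as they close: fully open they stand 13 mm farther back than shut.
Start: joints at [1.214, 0.469, -0.049, 1.532, 0.024, 1.141, -0.082], TCP at [0.217, -0.639, 0.256] pointing down, gripper open.
Joint ranges: [-2.59, 2.59], [-0.33, 1.99], [-1.39, 1.29], [0.1, 2.45], [-1.04, 4.18], [0.21, 1.99], [-2.66, 2.66]. Speed limits (rad/s): [2.57, 2.57, 3.14, 3.14, 3.14, 3.14, 3.14].

### API

Orientations are given as a unit quaternion [w, x, y, z].
In Python, from station import sensors, vision, robot gives the robot as it stands.
- The arm moves only by the tool move_arm, never from a script. Its argument "deltas" is a list of rows, each an object with "xyz": the shift along the tool's x, y, z in cm, a list of three; "spin": the turn about the tool's z in rad. In form: [{"xyz": [x, y, z], "spin": spin}, ...]. A call has 1 to 12 rows; each row is the pose to reach, as a shift and turn from the pose commanded when the call began, along the tool's axes at that moment; what a row does not reach only later rows make up. A row lasts 1/10 s, in which the tool goes at most 50 mm and 8.59 degrees, less where a joint would pass 70% of its speed; a pose out of reach is approached as far as the arm can. A call with a gripper value outside its range is refused whole. "hand" is the finger opening in cm, from 0 to 8.54, set as the call begins (left out, the last holds). The fingers move at their own pace and stop on an object; "grip_force" is the grip in N (left out, the last holds). Time passes only in rows, so rows that repeat a pose let the fingers close. It gives the time, the measured TCP pose, the force and the opening at its end, in the units of the state.
- sensors.sense(): the state, without advancing time (a new reading comes with each control period).
- vision.grab_frame(name): name is "scene" or "top"; returns the picture (420x560x3 uint8, red, green, blue); there is no depth.
- vision.camera_params(name): a dict with "fx", "fy", "cx", "cy" (pixels), "k1" (the pictures are not rectified: a ray, as slopes to the right and down, at radius r is drawn at 1 + k1 r^2 times it, then the intrinsics apply), "extrinsics" (4x4, takes a point from camera to world coordinates). Camera axes: x right, y down, z forward; pixel columns grow to the right and rows downward; lengths in m; the calibration is good to about 2 mm. A picture is of the moment at which its call begins. camera_params takes no time and is no camera call.
- robot.hand_in(): hands the job in, once; it reports no verdict.
The state is a dict: "clock": time; "qpos": joint angles; "qd": joint speeds; "joint_efforts": joint torques, N m; "tcp_pos": TCP position; "orientation": TCP orientation; "contact_force": force on the tool from outside, world axes, zero at the start; "moment": the same for the moment, N m; "gripper_width": finger opening in m.
Only numpy, scipy, OpenCV 4.12 (cv2) and the standard library are available. Lean on these libraries where they do the work, as an engineer would, in place of code of your own. Each camera call takes 0.05 s, during which the arm holds its last target.

## Working session

There is one attempt and no reset: what is moved stays moved. The work goes in short steps, Python scripts to look and compute and a tool call to move; the robot and the scene stay as the last step left them, time stands still between calls to the robot, and variables do not carry over. Pictures are saved under pics/ and viewed, and the job is handed in when it is done.

Besides the shell and the picture viewer there is one more tool, called as name(argument=value, ...), one argument or row to a line, values as JSON. move_arm: Moves the arm, as the interface text tells. Its arguments: {"type":"object","properties":{"deltas":{"type":"array","items":{"type":"object","properties":{"xyz":{"type":"array","items":{"type":"number"}},"spin":{"type":"number"}}}},"hand":{"type":"number"},"grip_force":{"type":"number"}},"required":["deltas"]}

```bash
mkdir -p pics; ls; python3 - <<'E'
from station import sensors, vision, robot
import cv2,json
s=sensors.sense()
print({k:s[k] for k in ('clock','tcp_pos','orientation','gripper_width','contact_force')})
print(robot.tip_extent)
for n in('scene','top'):
    cv2.imwrite(f'pics/{n}0.png',vision.grab_frame(n)[:,:,::-1]); print(n,vision.camera_params(n))
E
```

```text
pics
{'clock': 0.0, 'tcp_pos': array([ 0.21715873, -0.63853493,  0.25524765]), 'orientation': array([-9.87609186e-04,  9.86592964e-01,  1.63197142e-01, -2.01308546e-04]), 'gripper_width': 0.08537248441246152, 'contact_force': array([ 0.39455614, -0.23657078,  0.29908172])}
0.025
scene {'fx': 389.43544886637324, 'fy': 389.43544886637324, 'cx': 282.9468230512085, 'cy': 209.77604951476076, 'k1': 0.01582712410072117, 'extrinsics': array([[-0.38861259,  0.71855333, -0.57676804,  1.0877356 ],
       [ 0.92134475,  0.30997189, -0.23460876,  0.21853038],
       [ 0.01020297, -0.62257413, -0.78249432,  0.7932453 ],
       [ 0.        ,  0.        ,  0.        ,  1.        ]])}
top {'fx': 506.0143972453679, 'fy': 506.0143972453679, 'cx': 271.6148232063653, 'cy': 205.43571891897284, 'k1': -0.1768890469828592, 'extrinsics': array([[-2.41607335e-03, -9.92069267e-01,  1.25669139e-01,
         4.16462485e-01],
       [-9.99758729e-01, -3.47307424e-04, -2.19627783e-02,
         1.98233884e-02],
       [ 2.18322432e-02, -1.25691883e-01, -9.91829070e-01,
         1.30881410e+00],
       [ 0.00000000e+00,  0.00000000e+00,  0.00000000e+00,
         1.00000000e+00]])}
```

View pics/scene0.png

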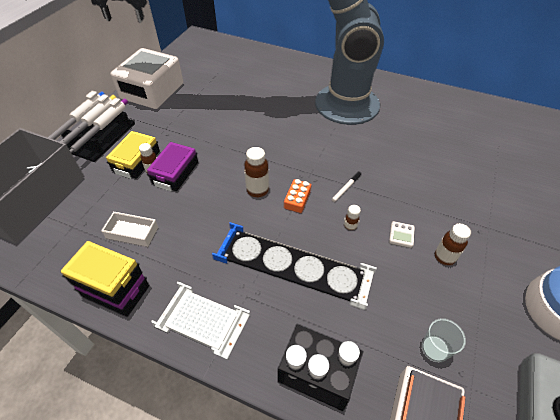

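View pics/top0.png

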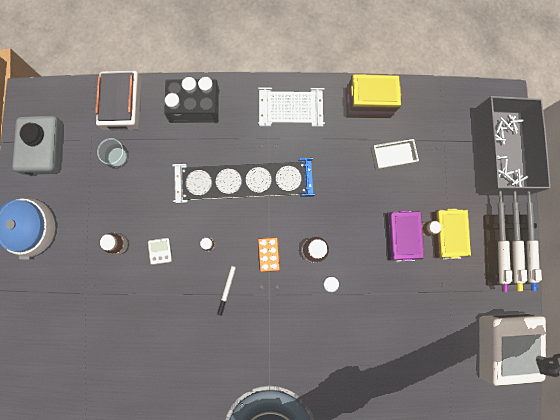

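Top view: the carrier's pads are at about (199,182), (229,181), (259,179) and (289,178), with the blue bracket at the right end (309,177). The bottle caps are at about (317,249), (113,242), (433,228, in the gap) and (206,243), and the rack is at (268,254). The scene view shows the same layout. Next I'll segment and triangulate.

```bash
cat > h.py <<'E'
import numpy as np,cv2
from station import sensors, vision, robot
P={n:vision.camera_params(n) for n in('scene','top')}
def ray(n,u,v):
    p=P[n]; d=np.array([(u-p['cx'])/p['fx'],(v-p['cy'])/p['fy']])
    s=d.copy()
    for _ in range(30): s=d/(1+p['k1']*(s@s))
    E=p['extrinsics']; r=E[:3,:3]@np.array([s[0],s[1],1.]); return E[:3,3],r/np.linalg.norm(r)
def plane(n,u,v,z):
    o,r=ray(n,u,v); return o+r*(z-o[2])/r[2]
def tri(a,b):
    (o1,r1),(o2,r2)=ray('scene',*a),ray('top',*b)
    A=np.stack([r1,-r2],1); t=np.linalg.lstsq(A,o2-o1,rcond=None)[0]
    p,q=o1+r1*t[0],o2+r2*t[1]; return (p+q)/2,np.linalg.norm(p-q)
def proj(n,X):
    p=P[n];E=p['extrinsics'];c=E[:3,:3].T@(np.asarray(X)-E[:3,3]);s=c[:2]/c[2];s=s*(1+p['k1']*(s@s))
    return np.array([p['fx']*s[0]+p['cx'],p['fy']*s[1]+p['cy']])
def blobs(im,mask,amin=15):
    n,l,st,c=cv2.connectedComponentsWithStats(mask.astype(np.uint8))
    return [(np.round(c[i],1).tolist(),st[i].tolist()) for i in range(1,n) if st[i][4]>=amin]
E
python3 - <<'E'
from h import *
for n,roi in(('top',(80,150,480,300)),('scene',(100,120,480,310))):
    im=cv2.imread(f'pics/{n}0.png'); 
    hsv=cv2.cvtColor(im,cv2.COLOR_BGR2HSV)
    m=(hsv[...,2]>150)&(hsv[...,1]<60)
    k=np.zeros_like(m);x0,y0,x1,y1=roi;k[y0:y1,x0:x1]=1
    print(n,'white');[print(b) for b in blobs(im,m&k)]
    for nm,lo,hi in(('orange',5,15),('blue',105,120),('yel',25,33),('vio',140,155)):
        mm=(hsv[...,0]>=lo)&(hsv[...,0]<=hi)&(hsv[...,1]>150)&(hsv[...,2]>100)&k
        print(nm,blobs(im,mm,30))
t=cv2.imread('pics/top0.png'); s=cv2.imread('pics/scene0.png')
r=lambda a,x,y,w,h,f:cv2.resize(a[y:y+h,x:x+w],None,fx=f,fy=f,interpolation=cv2.INTER_CUBIC)
A=np.vstack([np.hstack([r(t,90,220,130,50,3),r(t,225,225,130,50,3)]),np.hstack([r(t,370,195,130,75,3),r(s,100,120,130,75,3)]),np.hstack([r(s,230,135,130,75,3),r(s,340,190,130,75,3)])])
cv2.imwrite('pics/z.png',A)
E
```

```text
top white
([100.0, 156.8], [97, 150, 11, 14, 25])
([116.9, 157.1], [108, 150, 19, 16, 240])
([394.2, 157.4], [375, 150, 44, 19, 610])
([178.6, 183.0], [172, 164, 16, 39, 317])
([258.2, 179.4], [246, 167, 26, 26, 510])
([288.0, 177.9], [276, 166, 25, 25, 505])
([228.1, 180.6], [215, 169, 27, 25, 513])
([198.4, 182.1], [186, 170, 26, 25, 516])
([258.5, 195.8], [249, 195, 20, 2, 20])
([222.0, 197.5], [202, 197, 41, 2, 41])
([434.9, 226.8], [429, 221, 12, 13, 118])
([107.2, 241.9], [100, 234, 16, 17, 203])
([205.7, 243.0], [200, 237, 13, 13, 116])
([159.2, 250.8], [148, 238, 24, 27, 533])
([317.3, 248.4], [308, 239, 19, 20, 287])
([263.0, 242.2], [260, 240, 7, 6, 28])
([271.6, 241.8], [268, 240, 7, 5, 26])
([272.2, 249.7], [269, 247, 7, 6, 28])
([263.5, 250.2], [260, 248, 7, 6, 26])
([272.7, 257.6], [270, 255, 6, 6, 28])
([264.2, 258.2], [261, 256, 7, 6, 26])
([273.2, 265.6], [270, 263, 7, 6, 28])
([264.7, 266.3], [261, 264, 7, 6, 27])
([228.3, 282.7], [221, 266, 15, 34, 174])
([330.8, 284.0], [324, 277, 15, 15, 186])
orange []
blue [([308.7, 178.4], [305, 162, 8, 33, 99])]
yel []
vio []
[... 606 characters left out ...]
)
([354.0, 209.3], [348, 205, 13, 10, 105])
([129.4, 227.0], [101, 211, 55, 29, 719])
([401.9, 233.3], [390, 221, 25, 26, 496])
([461.2, 230.6], [452, 223, 19, 17, 226])
([246.4, 248.2], [233, 237, 28, 24, 528])
([276.9, 258.2], [263, 246, 29, 25, 559])
([308.8, 268.4], [295, 256, 29, 26, 590])
([363.8, 286.7], [350, 263, 27, 46, 479])
([341.7, 279.1], [327, 266, 30, 27, 623])
([191.9, 300.7], [165, 281, 68, 29, 860])
([239.0, 307.4], [234, 305, 13, 5, 33])
orange [([296.4, 198.9], [284, 179, 27, 34, 372])]
blue [([226.6, 242.6], [212, 222, 31, 41, 311])]
yel [([130.2, 146.5], [111, 133, 42, 29, 507]), ([109.6, 267.2], [100, 250, 28, 37, 630])]
vio [([170.9, 159.8], [148, 142, 47, 36, 907])]
```

View pics/z.png

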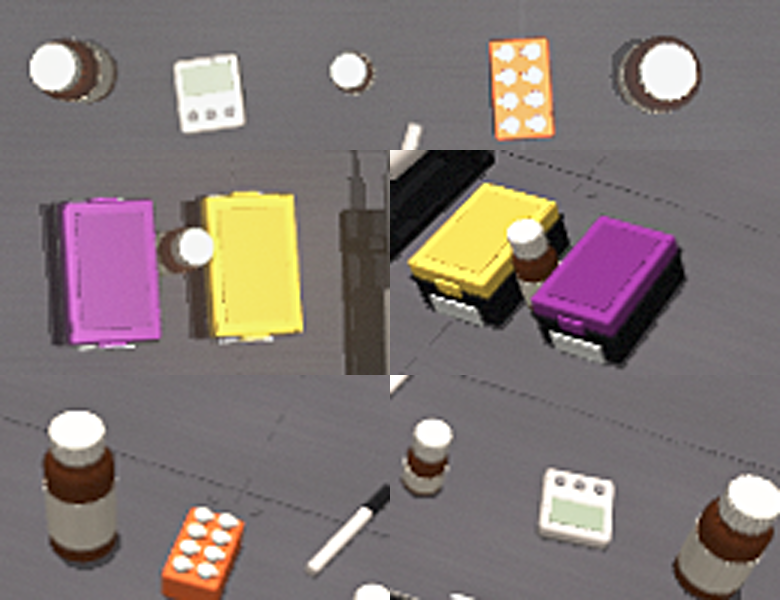

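```bash
python3 - <<'E'
from h import *
np.set_printoptions(precision=4,suppress=True)
for nm,s,t,z in(('250',(255,153.1),(317.3,248.4),.135),('125',(461.2,230.6),(107.2,241.9),.108),('60',(144.3,146.9),(434.9,226.8),.09),('30',(354,209.3),(205.7,243),.066),
 ('p1',(246.4,248.2),(288,177.9),.012),('p2',(276.9,258.2),(258.2,179.4),.012),('p3',(308.8,268.4),(228.1,180.6),.012),('p4',(341.7,279.1),(198.4,182.1),.012)):
    print(nm,*tri(s,t),'top',plane('top',*t,z)[:2],'scene',plane('scene',*s,z)[:2])
for q in((400,212),(438,260),(330.8,284),(228,283),(159,251),(268,254)):print(q,plane('top',*q,.0))
t=cv2.imread('pics/top0.png');hsv=cv2.cvtColor(t,cv2.COLOR_BGR2HSV)
for nm,lo,hi in(('yel',20,33),('vio',135,165),('or',3,20)):
    m=((hsv[...,0]>=lo)&(hsv[...,0]<=hi)&(hsv[...,1]>80)&(hsv[...,2]>80)).astype(np.uint8);m[:200]=0;m[290:]=0;m[:,:240]=0
    c=max(cv2.findContours(m,0,1)[0],key=cv2.contourArea);r=cv2.minAreaRect(c)
    print(nm,r,[plane('top',*p,.055 if nm!='or' else .03)[:2] for p in cv2.boxPoints(r)], plane('top',*r[0],.055 if nm!='or' else .03)[:2])
E
```

```text
250 [ 0.4644 -0.1119  0.1324] 0.0011105055345163263 top [ 0.4645 -0.1122] scene [ 0.4668 -0.1101]
125 [0.4803 0.3899 0.1049] 0.0006332276643413413 top [0.4802 0.3886] scene [0.483  0.3894]
60 [ 0.5173 -0.4123  0.0874] 0.0020755672795009796 top [ 0.5176 -0.4123] scene [ 0.5192 -0.4088]
30 [0.4809 0.1553 0.0633] 0.0011251362625132606 top [0.4809 0.1545] scene [0.483  0.1561]
p1 [ 0.6531 -0.0512  0.0106] 0.0013775070924099103 top [ 0.6531 -0.0518] scene [ 0.6536 -0.0501]
p2 [0.6493 0.0263 0.0096] 0.001050648944535571 top [0.649  0.0258] scene [0.6504 0.0274]
p3 [0.6459 0.1047 0.0107] 0.001011757132379687 top [0.6458 0.1041] scene [0.6465 0.1054]
p4 [0.6421 0.1823 0.0101] 0.0011878191408674268 top [0.6419 0.1815] scene [0.6431 0.183 ]
(400, 212) [ 0.5649 -0.3493  0.    ]
(438, 260) [ 0.4367 -0.4497  0.    ]
(330.8, 284) [ 0.3779 -0.1615  0.    ]
(228, 283) [0.3815 0.1033 0.    ]
(159, 251) [0.4631 0.2832 0.    ]
(268, 254) [0.456  0.0005 0.    ]
yel ((453.4844665527344, 233.2509765625), (49.216468811035156, 31.251523971557617), 86.42366790771484) [array([ 0.5645, -0.4304]), array([ 0.5695, -0.5158]), array([ 0.4425, -0.5186]), array([ 0.4389, -0.4339])] [ 0.5036 -0.4741]
vio ((406.3689880371094, 235.21817016601562), (49.15586471557617, 31.225404739379883), 86.3086166381836) [array([ 0.5595, -0.3057]), array([ 0.5645, -0.3877]), array([ 0.4396, -0.3918]), array([ 0.4356, -0.3105])] [ 0.4995 -0.3486]
or ((268.5050964355469, 254.071044921875), (33.41486740112305, 19.806678771972656), 85.91438293457031) [array([0.4952, 0.0276]), array([ 0.4987, -0.0224]), array([ 0.4147, -0.0281]), array([0.4113, 0.0216])] [ 0.4549 -0.0004]
```

Triangulated heights agree with the given bottle heights to within 3 mm. I'll go first to above the gap bottle, with the jaws turned to lie along the gap.

move_arm(
  deltas=[
    {"xyz": [6, -2, 0], "spin": -0.14},
    {"xyz": [12, -4, 0], "spin": -0.28},
    {"xyz": [18, -6, 0], "spin": -0.42},
    {"xyz": [24, -8, 0], "spin": -0.56},
    {"xyz": [30, -10, 0], "spin": -0.7},
    {"xyz": [35.8, -11.9, 0], "spin": -0.84},
    {"xyz": [35.8, -11.9, 2], "spin": -0.98},
    {"xyz": [35.8, -11.9, 4], "spin": -1.12},
    {"xyz": [35.8, -11.9, 5.5], "spin": -1.243},
    {"xyz": [35.8, -11.9, 5.5], "spin": -1.243},
    {"xyz": [35.8, -11.9, 5.5], "spin": -1.243},
    {"xyz": [35.8, -11.9, 5.5], "spin": -1.243},
  ],
  hand=6,
)

```text
clock: 1.3
tcp_pos: [0.5176, -0.4126, 0.2025]
orientation: [0.001, 0.708, 0.706, -0.0]
contact_force: [0.4, -0.3, -0.2]
gripper_width: 0.0599
```

```bash
cat > look.py <<'E'
import sys
from h import *
np.set_printoptions(precision=4,suppress=True)
tag=sys.argv[1]
ims=[vision.grab_frame(n)[:,:,::-1].copy() for n in('scene','top')]
for n,i in zip(('scene','top'),ims): cv2.imwrite(f'pics/{n}_{tag}.png',i)
s=sensors.sense();print(s['clock'],s['tcp_pos'],s['orientation'],s['gripper_width'],s['contact_force'],robot.tip_extent)
if len(sys.argv)>2:
    X=[float(a) for a in sys.argv[2:5]]; o=[]
    for n,i in zip(('scene','top'),ims):
        u,v=proj(n,X).astype(int);x=min(max(u-65,0),430);y=min(max(v-65,0),290)
        o.append(cv2.resize(i[y:y+130,x:x+130],None,fx=3,fy=3,interpolation=cv2.INTER_CUBIC))
        print(n,'crop origin',x,y)
    cv2.imwrite(f'pics/c_{tag}.png',np.hstack(o))
E
python3 look.py 1 .518 -.411 .1
```

```text
1.4 [ 0.5178 -0.4123  0.2026] [ 0.0011  0.7081  0.7061 -0.0001] 0.06017185850823378 [ 0.4581 -0.4787 -0.2296] 0.025
scene crop origin 77 78
top crop origin 370 161
```

View pics/c_1.png

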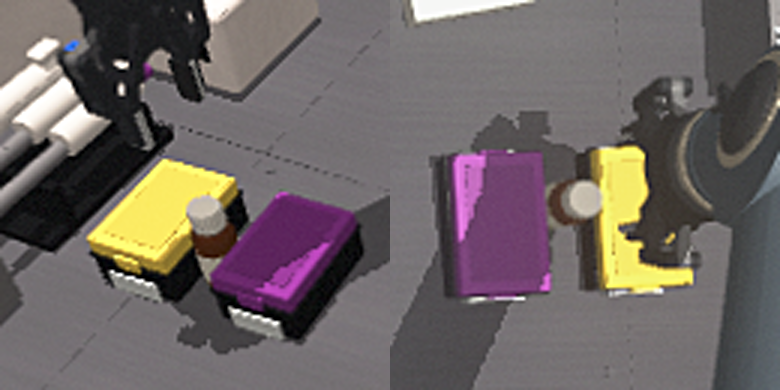

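The bottle's cap is just below, with the fingers spread along the gap. The fingertips sit at scene px ~(125,126) and (142,110). I'll check that against the projection.

```bash
python3 - <<'E'
from h import *
for z in(.165,.1775,.19): print(z,proj('scene',(.5178,-.4123,z)),proj('scene',(.5478,-.4123,z)),proj('scene',(.4878,-.4123,z)),proj('top',(.5178,-.4123,z)))
E
```

```text
0.165 [135.24735044 123.47320539] [127.75451381 130.74843411] [142.47255184 116.45293731] [445.63911091 223.99495204]
0.1775 [133.77445121 119.41047009] [126.17618147 126.6873639 ] [141.09862446 112.39103325] [447.55365703 223.50750031]
0.19 [132.27023056 115.2625999 ] [124.56368399 122.53966441] [139.69598408 108.24548431] [449.50689924 223.00975566]
```

move_arm(
  deltas=[
    {"xyz": [0.1, 0, 2]},
    {"xyz": [0.1, 0, 4]},
    {"xyz": [0.1, 0, 6]},
    {"xyz": [0.1, 0, 8]},
    {"xyz": [0.1, 0, 9]},
    {"xyz": [0.1, 0, 10]},
    {"xyz": [0.1, 0, 10.6]},
    {"xyz": [0.1, 0, 10.6]},
    {"xyz": [0.1, 0, 10.6]},
  ],
)

```text
invalid input
```

move_arm(
  deltas=[
    {"xyz": [0, 0, 0]},
    {"xyz": [0, 0, 0]},
    {"xyz": [0, 0, 0]},
    {"xyz": [0, 0, 0]},
    {"xyz": [0, 0, 0]},
    {"xyz": [0, 0, 0]},
    {"xyz": [0, 0, 0]},
  ],
  hand=2,
  grip_force=30,
)

```text
invalid input
```

```bash
python3 look.py 2 .518 -.411 .1
```

```text
1.5 [ 0.5178 -0.4119  0.2023] [ 0.0009  0.7077  0.7065 -0.0001] 0.06043996547305288 [0.0474 0.406  0.2644] 0.025
scene crop origin 77 78
top crop origin 370 161
```

View pics/c_2.png

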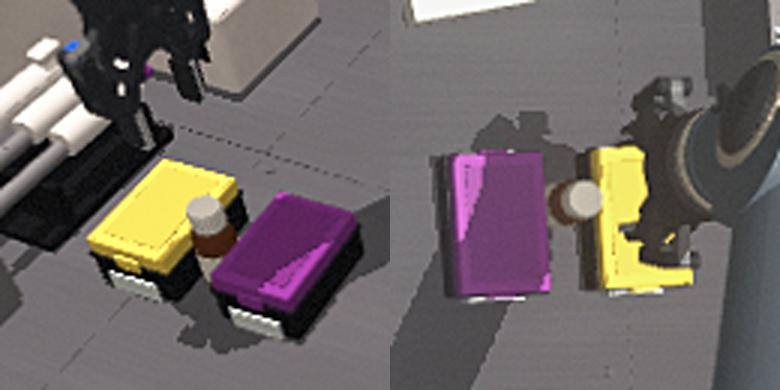

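Nothing moved: the fingers are still above the cap, and the calls were refused because each row needs a spin value.

move_arm(
  deltas=[
    {"xyz": [0.1, 0, 2], "spin": 0},
    {"xyz": [0.1, 0, 4], "spin": 0},
    {"xyz": [0.1, 0, 6], "spin": 0},
    {"xyz": [0.1, 0, 8], "spin": 0},
    {"xyz": [0.1, 0, 9], "spin": 0},
    {"xyz": [0.1, 0, 10], "spin": 0},
    {"xyz": [0.1, 0, 10.6], "spin": 0},
    {"xyz": [0.1, 0, 10.6], "spin": 0},
    {"xyz": [0.1, 0, 10.6], "spin": 0},
  ],
)

```text
clock: 2.4
tcp_pos: [0.5184, -0.4104, 0.096]
orientation: [0.001, 0.707, 0.707, 0.0]
contact_force: [-0.0, -0.0, -0.1]
gripper_width: 0.0593
```

move_arm(
  deltas=[
    {"xyz": [0, 0, 0], "spin": 0},
    {"xyz": [0, 0, 0], "spin": 0},
    {"xyz": [0, 0, 0], "spin": 0},
    {"xyz": [0, 0, 0], "spin": 0},
    {"xyz": [0, 0, 0], "spin": 0},
    {"xyz": [0, 0, 0], "spin": 0},
    {"xyz": [0, 0, 0], "spin": 0},
  ],
  hand=2,
  grip_force=30,
)

```text
clock: 3.1
tcp_pos: [0.5181, -0.4105, 0.0961]
orientation: [0.0, 0.707, 0.707, -0.0]
contact_force: [-1.2, 1.1, 5.9]
gripper_width: 0.0286
```

```bash
python3 look.py 2 .518 -.411 .1
```

```text
3.2 [ 0.5181 -0.4105  0.096 ] [ 0.0005  0.7072  0.7071 -0.0001] 0.02868180312464147 [-3.0162  0.044   5.3449] 0.025
scene crop origin 77 78
top crop origin 370 161
```

View pics/c_2.png

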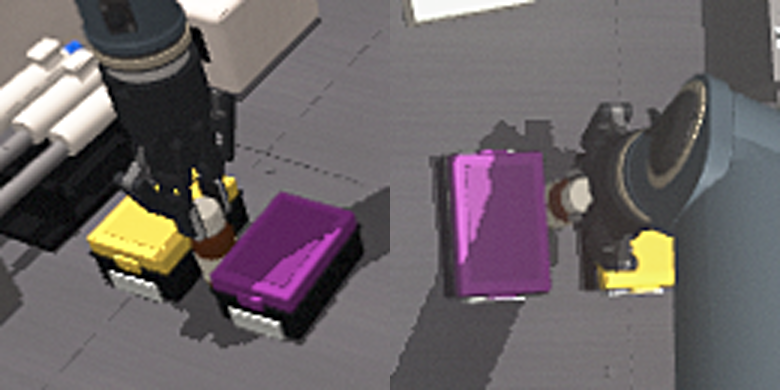

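The grip is on the cap (29 mm opening). Lifting slowly straight up.

move_arm(
  deltas=[
    {"xyz": [0, 0, -0.5], "spin": 0},
    {"xyz": [0, 0, -1.5], "spin": 0},
    {"xyz": [0, 0, -3], "spin": 0},
    {"xyz": [0, 0, -4.5], "spin": 0},
    {"xyz": [0, 0, -6], "spin": 0},
    {"xyz": [0, 0, -8], "spin": 0},
    {"xyz": [0, 0, -10], "spin": 0},
    {"xyz": [0, 0, -11.5], "spin": 0},
    {"xyz": [0, 0, -12], "spin": 0},
    {"xyz": [0, 0, -12], "spin": 0},
  ],
  grip_force=40,
)

```text
clock: 4.2
tcp_pos: [0.5183, -0.4103, 0.2164]
orientation: [0.001, 0.707, 0.707, 0.0]
contact_force: [-0.2, 0.1, -1.5]
gripper_width: 0.0288
```

```bash
python3 look.py 3 .518 -.411 .2
```

```text
4.3 [ 0.5175 -0.4099  0.2146] [-0.0007  0.7071  0.7071 -0.0002] 0.02884383190063722 [-0.2656  0.5235 -1.4147] 0.025
scene crop origin 66 47
top crop origin 385 157
```

View pics/c_3.png

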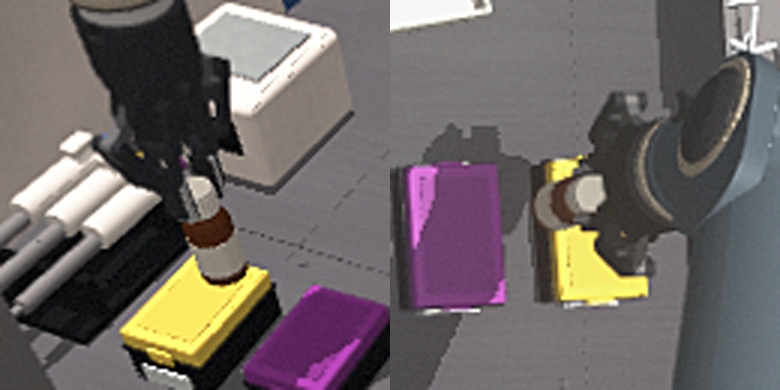

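The bottle is held upright and clear of the boxes. Carrying it to the third pad.

move_arm(
  deltas=[
    {"xyz": [1.5, 0.4, 0], "spin": 0},
    {"xyz": [4.5, 1.1, 0], "spin": 0},
    {"xyz": [8.5, 2.1, 0], "spin": 0},
    {"xyz": [13, 3.2, 0], "spin": 0},
    {"xyz": [17.5, 4.3, 0], "spin": 0},
    {"xyz": [22, 5.5, 0], "spin": 0},
    {"xyz": [26.5, 6.6, 0], "spin": 0},
    {"xyz": [31, 7.7, 0], "spin": 0},
    {"xyz": [35.5, 8.8, 0], "spin": 0},
    {"xyz": [40, 9.9, 0], "spin": 0},
    {"xyz": [44, 10.9, 0], "spin": 0},
    {"xyz": [47.5, 11.8, 0], "spin": 0},
  ],
)

```text
clock: 5.5
tcp_pos: [0.6351, 0.0691, 0.2146]
orientation: [-0.001, 0.706, 0.708, -0.0]
contact_force: [0.3, -0.4, -0.6]
gripper_width: 0.0286
```

move_arm(
  deltas=[
    {"xyz": [2, 0.5, 0], "spin": 0},
    {"xyz": [3.4, 0.8, 0], "spin": 0},
    {"xyz": [4, 0.9, 0], "spin": 0},
    {"xyz": [4, 0.9, 0], "spin": 0},
    {"xyz": [4, 0.9, 0], "spin": 0},
    {"xyz": [4, 0.9, 0], "spin": 0},
  ],
)

```text
clock: 6.1
tcp_pos: [0.645, 0.1029, 0.2152]
orientation: [0.0, 0.708, 0.706, -0.0]
contact_force: [-0.0, -0.1, -0.5]
gripper_width: 0.0285
```

```bash
python3 look.py 4 .646 .105 .1
```

```text
6.2 [0.6451 0.1034 0.2153] [ 0.0003  0.7078  0.7064 -0.0002] 0.028520810110914705 [ 0.3057  0.6988 -0.7259] 0.025
scene crop origin 246 182
top crop origin 160 109
```

View pics/c_4.png

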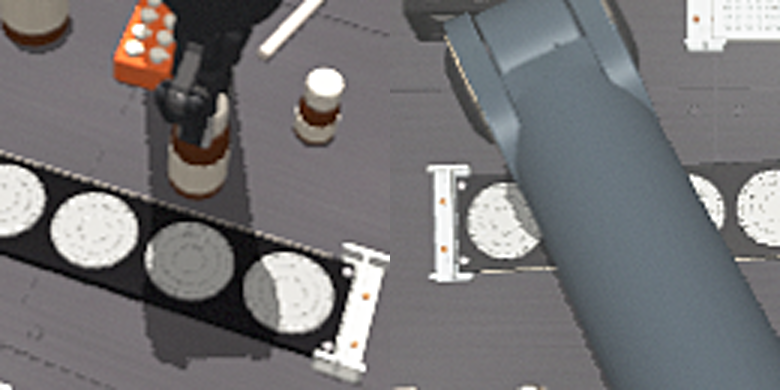

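Bottle is above pad 3 (scene crop: bottle at ~(198,165), the pad below it). Lowering.

move_arm(
  deltas=[
    {"xyz": [0.1, 0.1, 2], "spin": 0},
    {"xyz": [0.1, 0.1, 4], "spin": 0},
    {"xyz": [0.1, 0.1, 6], "spin": 0},
    {"xyz": [0.1, 0.1, 8], "spin": 0},
    {"xyz": [0.1, 0.1, 9], "spin": 0},
    {"xyz": [0.1, 0.1, 9.6], "spin": 0},
    {"xyz": [0.1, 0.1, 10.1], "spin": 0},
    {"xyz": [0.1, 0.1, 10.4], "spin": 0},
    {"xyz": [0.1, 0.1, 10.6], "spin": 0},
    {"xyz": [0.1, 0.1, 10.7], "spin": 0},
    {"xyz": [0.1, 0.1, 10.7], "spin": 0},
    {"xyz": [0.1, 0.1, 10.7], "spin": 0},
  ],
)

```text
clock: 7.4
tcp_pos: [0.6462, 0.1059, 0.1087]
orientation: [0.0, 0.707, 0.707, 0.0]
contact_force: [0.2, -0.0, -1.3]
gripper_width: 0.0285
```

```bash
python3 look.py 5 .646 .105 .05
```

```text
7.5 [0.6462 0.1059 0.1086] [0.0002 0.7071 0.7071 0.0002] 0.0289055667648355 [ 0.1813 -0.7774 -0.3774] 0.025
scene crop origin 244 194
top crop origin 161 112
```

View pics/c_5.png

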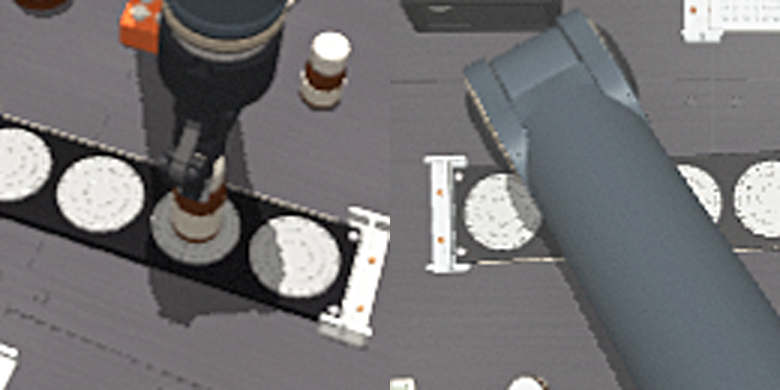

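It stands within about a mm of pad 3, and the force still shows its weight. I'll creep down to contact, then open.

move_arm(
  deltas=[
    {"xyz": [0, 0, 0.05], "spin": 0},
    {"xyz": [0, 0, 0.1], "spin": 0},
    {"xyz": [0, 0, 0.1], "spin": 0},
    {"xyz": [0, 0, 0.1], "spin": 0},
  ],
)

```text
clock: 7.9
tcp_pos: [0.6462, 0.1061, 0.1081]
orientation: [0.0, 0.707, 0.707, 0.0]
contact_force: [-1.6, 0.0, 5.7]
gripper_width: 0.0287
```

Contact (5.7 N upward). Open, then retreat up.

move_arm(
  deltas=[
    {"xyz": [0, 0, 0], "spin": 0},
    {"xyz": [0, 0, 0], "spin": 0},
    {"xyz": [0, 0, 0], "spin": 0},
    {"xyz": [0, 0, 0], "spin": 0},
    {"xyz": [0, 0, -2], "spin": 0},
    {"xyz": [0, 0, -5], "spin": 0},
    {"xyz": [0, 0, -8], "spin": 0},
    {"xyz": [0, 0, -10], "spin": 0},
    {"xyz": [0, 0, -10], "spin": 0},
  ],
  hand=7,
)

```text
clock: 8.8
tcp_pos: [0.6478, 0.1066, 0.2108]
orientation: [0.002, 0.707, 0.707, 0.003]
contact_force: [0.4, 0.1, -0.6]
gripper_width: 0.0697
```

```bash
python3 look.py 6 .646 .105 .05
```

```text
8.9 [0.6458 0.1057 0.207 ] [ 0.0001  0.7071  0.7071 -0.0001] 0.07001544527758966 [ 0.2621 -0.7257 -0.9105] 0.025
scene crop origin 244 194
top crop origin 161 112
```

View pics/c_6.png

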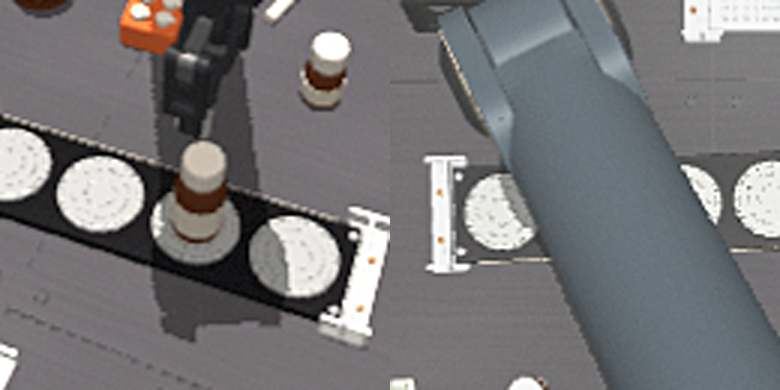

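Bottle_60 stands upright on pad 3. Next is the tallest, at (0.465, -0.112).

move_arm(
  deltas=[
    {"xyz": [-4, -3.3, 0], "spin": 0},
    {"xyz": [-8, -6.6, 0], "spin": 0},
    {"xyz": [-12, -10, 0], "spin": 0},
    {"xyz": [-16, -13.3, 0], "spin": 0},
    {"xyz": [-20, -16.6, 0], "spin": 0},
    {"xyz": [-21.8, -18.1, 0], "spin": 0},
    {"xyz": [-21.8, -18.1, 0], "spin": 0},
    {"xyz": [-21.8, -18.1, 2], "spin": 0},
    {"xyz": [-21.8, -18.1, 2], "spin": 0},
  ],
)

```text
clock: 9.8
tcp_pos: [0.463, -0.1116, 0.1847]
orientation: [-0.003, 0.707, 0.707, -0.001]
contact_force: [-1.5, -0.5, -0.5]
gripper_width: 0.0701
```

```bash
python3 look.py 7 .465 -.112 .13
```

```text
9.9 [ 0.4648 -0.1114  0.1865] [-0.0011  0.7067  0.7075 -0.0003] 0.06963968287269422 [0.3355 0.3158 0.2249] 0.025
scene crop origin 189 88
top crop origin 251 183
```

View pics/c_7.png

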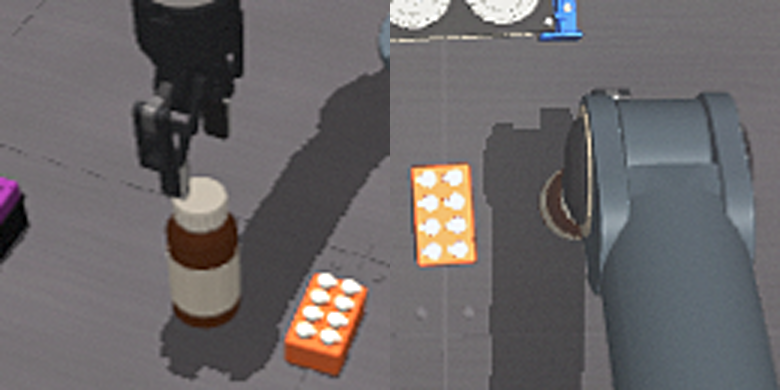

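The jaws straddle the tall bottle's cap. Descending and gripping.

move_arm(
  deltas=[
    {"xyz": [0, 0, 1], "spin": 0},
    {"xyz": [0, 0, 2], "spin": 0},
    {"xyz": [0, 0, 3], "spin": 0},
    {"xyz": [0, 0, 4], "spin": 0},
    {"xyz": [0, 0, 4.6], "spin": 0},
    {"xyz": [0, 0, 4.6], "spin": 0},
    {"xyz": [0, 0, 4.6], "spin": 0},
  ],
)

```text
clock: 10.6
tcp_pos: [0.4651, -0.1121, 0.1413]
orientation: [-0.0, 0.707, 0.707, 0.0]
contact_force: [0.1, -0.1, 0.8]
gripper_width: 0.0698
```

move_arm(
  deltas=[
    {"xyz": [0, 0, 0], "spin": 0},
    {"xyz": [0, 0, 0], "spin": 0},
    {"xyz": [0, 0, 0], "spin": 0},
    {"xyz": [0, 0, 0], "spin": 0},
    {"xyz": [0, 0, 0], "spin": 0},
    {"xyz": [0, 0, 0], "spin": 0},
  ],
  hand=3.5,
  grip_force=50,
)

```text
clock: 11.2
tcp_pos: [0.4651, -0.1123, 0.142]
orientation: [0.0, 0.707, 0.707, -0.0]
contact_force: [-2.4, -0.2, 6.1]
gripper_width: 0.0424
```

move_arm(
  deltas=[
    {"xyz": [0, 0, -0.5], "spin": 0},
    {"xyz": [0, 0, -1.5], "spin": 0},
    {"xyz": [0, 0, -3], "spin": 0},
    {"xyz": [0, 0, -4.5], "spin": 0},
    {"xyz": [0, 0, -5.5], "spin": 0},
    {"xyz": [0, 0, -6], "spin": 0},
    {"xyz": [0, 0, -6], "spin": 0},
    {"xyz": [0, 0, -6], "spin": 0},
  ],
)

```text
clock: 12.0
tcp_pos: [0.4646, -0.1121, 0.2009]
orientation: [-0.0, 0.707, 0.707, -0.0]
contact_force: [0.1, 0.0, -2.7]
gripper_width: 0.0419
```

```bash
python3 look.py 8 .465 -.112 .13
```

```text
12.1 [ 0.4645 -0.1121  0.2007] [-0.0006  0.7071  0.7071 -0.0004] 0.04184868766762926 [-0.4575 -1.1056 -2.7946] 0.025
scene crop origin 189 88
top crop origin 251 183
```

View pics/c_8.png

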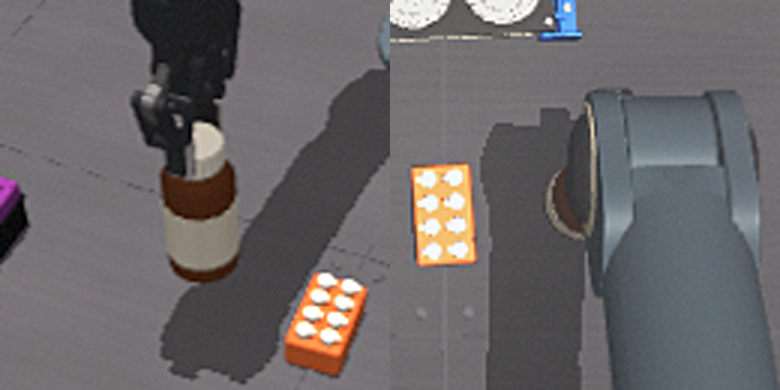

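The tall bottle is held upright, about 6 cm up. Carrying it to the pad beside the blue bracket.

move_arm(
  deltas=[
    {"xyz": [0.3, 1, 0], "spin": 0},
    {"xyz": [1, 3, 0], "spin": 0},
    {"xyz": [2, 6, 0], "spin": 0},
    {"xyz": [3, 9, 0], "spin": 0},
    {"xyz": [4, 12, 0], "spin": 0},
    {"xyz": [5, 15, 0], "spin": 0},
    {"xyz": [5.7, 17.5, 0], "spin": 0},
    {"xyz": [6.1, 18.8, 0], "spin": 0},
    {"xyz": [6.1, 18.8, 0], "spin": 0},
    {"xyz": [6.1, 18.8, 0], "spin": 0},
    {"xyz": [6.1, 18.8, 0], "spin": 0},
  ],
)

```text
clock: 13.2
tcp_pos: [0.6522, -0.0516, 0.2008]
orientation: [-0.0, 0.707, 0.707, -0.001]
contact_force: [0.6, -0.5, -2.0]
gripper_width: 0.0419
```

```bash
python3 look.py 9 .653 -.05 .08
```

```text
13.3 [ 0.6523 -0.0517  0.2013] [ 0.      0.7073  0.7069 -0.0004] 0.042313495817074484 [ 1.0681 -1.15   -1.7717] 0.025
scene crop origin 179 166
top crop origin 223 108
```

View pics/c_9.png

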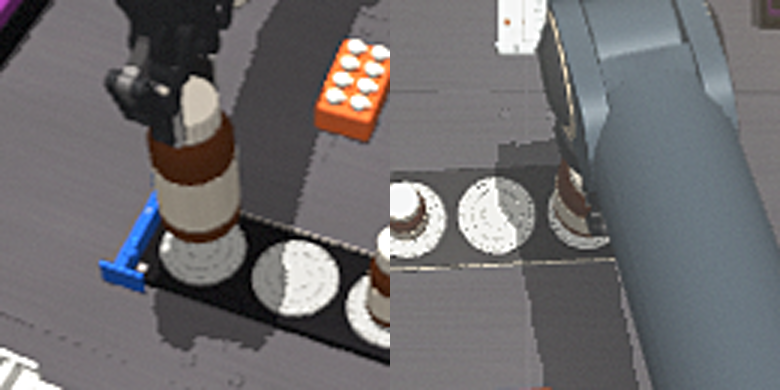

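Good: it's over the pad by the blue bracket (scene px ~(246,248)). Lowering 4.6 cm first.

move_arm(
  deltas=[
    {"xyz": [0, 0.1, 1], "spin": 0},
    {"xyz": [0, 0.1, 2], "spin": 0},
    {"xyz": [0, 0.1, 3], "spin": 0},
    {"xyz": [0, 0.1, 3.8], "spin": 0},
    {"xyz": [0, 0.1, 4.2], "spin": 0},
    {"xyz": [0, 0.1, 4.5], "spin": 0},
    {"xyz": [0, 0.1, 4.6], "spin": 0},
    {"xyz": [0, 0.1, 4.65], "spin": 0},
    {"xyz": [0, 0.1, 4.7], "spin": 0},
    {"xyz": [0, 0.1, 4.7], "spin": 0},
  ],
)

```text
clock: 14.3
tcp_pos: [0.6541, -0.0511, 0.1546]
orientation: [0.0, 0.707, 0.707, 0.0]
contact_force: [0.9, -0.6, -3.4]
gripper_width: 0.0424
```

move_arm(
  deltas=[
    {"xyz": [0, 0, 0.05], "spin": 0},
    {"xyz": [0, 0, 0.1], "spin": 0},
    {"xyz": [0, 0, 0.1], "spin": 0},
    {"xyz": [0, 0, 0.1], "spin": 0},
  ],
)

```text
clock: 14.7
tcp_pos: [0.6542, -0.0511, 0.1542]
orientation: [0.0, 0.707, 0.707, 0.0]
contact_force: [-1.6, -0.9, 3.5]
gripper_width: 0.0421
```

Contact. Open and retreat up.

move_arm(
  deltas=[
    {"xyz": [0, 0, 0], "spin": 0},
    {"xyz": [0, 0, 0], "spin": 0},
    {"xyz": [0, 0, 0], "spin": 0},
    {"xyz": [0, 0, 0], "spin": 0},
    {"xyz": [0, 0, -2], "spin": 0},
    {"xyz": [0, 0, -4], "spin": 0},
    {"xyz": [0, 0, -6], "spin": 0},
    {"xyz": [0, 0, -6], "spin": 0},
  ],
  hand=7,
)

```text
clock: 15.5
tcp_pos: [0.6558, -0.0508, 0.2164]
orientation: [0.002, 0.707, 0.707, 0.002]
contact_force: [0.3, -0.4, 0.7]
gripper_width: 0.0702
```

```bash
python3 look.py 10 .653 -.05 .08
```

```text
15.6 [ 0.6539 -0.0512  0.2132] [0.0002 0.7071 0.7071 0.0001] 0.06990450512409287 [ 0.331  -0.5997 -0.2617] 0.025
scene crop origin 179 166
top crop origin 223 108
```

View pics/c_10.png

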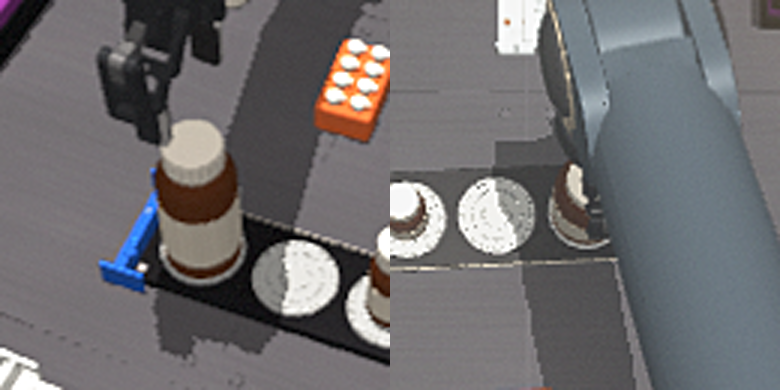

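The tallest stands upright on its pad. On to bottle_125 at (0.481, 0.389).

move_arm(
  deltas=[
    {"xyz": [4, -1.6, 0], "spin": 0},
    {"xyz": [8, -3.1, 0], "spin": 0},
    {"xyz": [12.5, -4.9, 0], "spin": 0},
    {"xyz": [17, -6.7, 0], "spin": 0},
    {"xyz": [21.5, -8.4, 0], "spin": 0},
    {"xyz": [26, -10.2, 0], "spin": 0},
    {"xyz": [30.5, -12, 0], "spin": 0},
    {"xyz": [35, -13.7, 0], "spin": 0},
    {"xyz": [39.5, -15.5, 0], "spin": 0},
    {"xyz": [44, -17.3, 0], "spin": 0},
    {"xyz": [44, -17.3, 3], "spin": 0},
    {"xyz": [44, -17.3, 5], "spin": 0},
  ],
)

```text
clock: 16.8
tcp_pos: [0.4786, 0.3903, 0.1608]
orientation: [-0.0, 0.705, 0.709, -0.001]
contact_force: [1.2, -0.1, 0.2]
gripper_width: 0.0702
```

move_arm(
  deltas=[
    {"xyz": [0, 0, 0], "spin": 0},
    {"xyz": [0, 0, 0], "spin": 0},
  ],
)

```text
clock: 17.0
tcp_pos: [0.4808, 0.3884, 0.1625]
orientation: [-0.0, 0.707, 0.707, -0.001]
contact_force: [-0.5, 0.4, 0.8]
gripper_width: 0.0701
```

```bash
python3 look.py 11 .481 .389 .1
```

```text
17.1 [0.4816 0.389  0.1641] [0.     0.7074 0.7068 0.0007] 0.06986246121028047 [ 0.3626 -0.368  -0.3302] 0.025
scene crop origin 394 166
top crop origin 43 176
```

View pics/c_11.png

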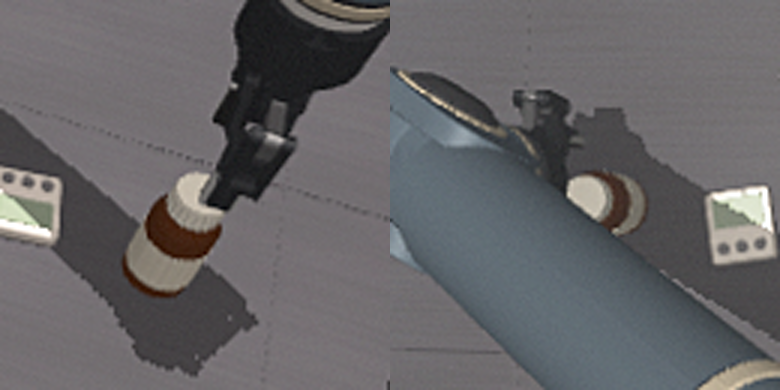

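Jaws straddle the cap. Target TCP z is about 0.1135, so 5 cm down.

move_arm(
  deltas=[
    {"xyz": [0, 0, 1], "spin": 0},
    {"xyz": [0, 0, 2], "spin": 0},
    {"xyz": [0, 0, 3], "spin": 0},
    {"xyz": [0, 0, 4], "spin": 0},
    {"xyz": [0, 0, 5], "spin": 0},
    {"xyz": [0, 0, 5], "spin": 0},
    {"xyz": [0, 0, 5], "spin": 0},
  ],
)

```text
clock: 17.8
tcp_pos: [0.4809, 0.3889, 0.1129]
orientation: [-0.0, 0.707, 0.707, -0.0]
contact_force: [0.1, 0.7, 0.4]
gripper_width: 0.0704
```

move_arm(
  deltas=[
    {"xyz": [0, 0, 0], "spin": 0},
    {"xyz": [0, 0, 0], "spin": 0},
    {"xyz": [0, 0, 0], "spin": 0},
    {"xyz": [0, 0, 0], "spin": 0},
    {"xyz": [0, 0, 0], "spin": 0},
    {"xyz": [0, 0, 0], "spin": 0},
  ],
  hand=3,
  grip_force=40,
)

```text
clock: 18.4
tcp_pos: [0.481, 0.3893, 0.114]
orientation: [-0.0, 0.707, 0.707, 0.001]
contact_force: [-1.4, -1.4, 5.0]
gripper_width: 0.0368
```

move_arm(
  deltas=[
    {"xyz": [0, 0, -0.5], "spin": 0},
    {"xyz": [0, 0, -1.5], "spin": 0},
    {"xyz": [0, 0, -3], "spin": 0},
    {"xyz": [0, 0, -5], "spin": 0},
    {"xyz": [0, 0, -7], "spin": 0},
    {"xyz": [0, 0, -9], "spin": 0},
    {"xyz": [0, 0, -10], "spin": 0},
    {"xyz": [0, 0, -10], "spin": 0},
    {"xyz": [0, 0, -10], "spin": 0},
  ],
)

```text
clock: 19.3
tcp_pos: [0.4808, 0.3885, 0.213]
orientation: [0.0, 0.707, 0.707, -0.0]
contact_force: [-0.7, -0.5, -1.6]
gripper_width: 0.0361
```

```bash
python3 look.py 12 .481 .389 .15
```

```text
19.4 [0.4806 0.3882 0.2121] [ 0.      0.7071  0.7071 -0.0011] 0.03659720459357945 [ 0.5099  1.0567 -1.7644] 0.025
scene crop origin 403 153
top crop origin 36 175
```

View pics/c_12.png

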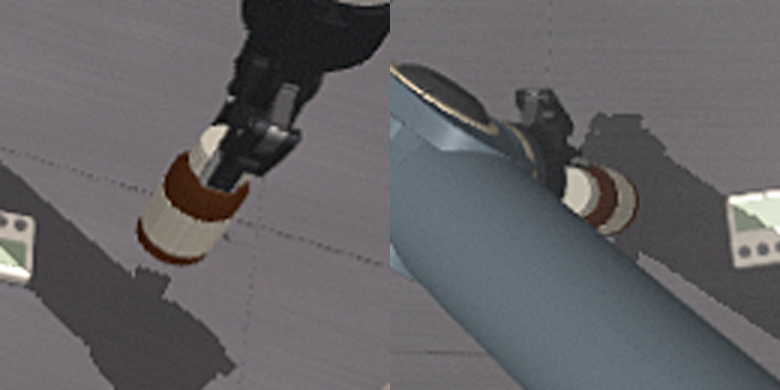

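Held upright. Carrying it along y, then in towards pad 2 from the robot side.

move_arm(
  deltas=[
    {"xyz": [-1.5, 0.5, 0], "spin": 0},
    {"xyz": [-4.5, 1, 0], "spin": 0},
    {"xyz": [-8.5, 1.5, 0], "spin": 0},
    {"xyz": [-13, 2, 0], "spin": 0},
    {"xyz": [-17.5, 3, 0], "spin": 0},
    {"xyz": [-22, 4, 0], "spin": 0},
    {"xyz": [-26.5, 4, 0], "spin": 0},
    {"xyz": [-31, 4, 0], "spin": 0},
    {"xyz": [-34.5, 4.5, 0], "spin": 0},
    {"xyz": [-36.2, 6, 0], "spin": 0},
    {"xyz": [-36.2, 7, 0], "spin": 0},
  ],
)

```text
clock: 20.5
tcp_pos: [0.5513, 0.0215, 0.2126]
orientation: [0.0, 0.71, 0.704, -0.001]
contact_force: [0.8, -0.3, -1.7]
gripper_width: 0.0366
```

move_arm(
  deltas=[
    {"xyz": [0, 2, 0], "spin": 0},
    {"xyz": [0, 4.5, 0], "spin": 0},
    {"xyz": [0, 7, 0], "spin": 0},
    {"xyz": [0, 9, 0], "spin": 0},
    {"xyz": [0, 9.9, 0], "spin": 0},
    {"xyz": [0, 9.9, 0], "spin": 0},
    {"xyz": [0, 9.9, 2], "spin": 0},
    {"xyz": [0, 9.9, 4], "spin": 0},
    {"xyz": [0, 9.9, 6], "spin": 0},
    {"xyz": [0, 9.9, 6], "spin": 0},
    {"xyz": [0, 9.9, 6], "spin": 0},
  ],
)

```text
clock: 21.6
tcp_pos: [0.6493, 0.0272, 0.1536]
orientation: [-0.0, 0.707, 0.707, -0.0]
contact_force: [1.0, 1.0, -1.9]
gripper_width: 0.0364
```

```bash
python3 look.py 13 .6495 .0265 .06
```

```text
21.7 [0.6504 0.0272 0.1548] [0.0007 0.707  0.7072 0.0008] 0.03608131673116346 [-0.8524 -0.6431 -0.8427] 0.025
scene crop origin 211 181
top crop origin 192 110
```

View pics/c_13.png

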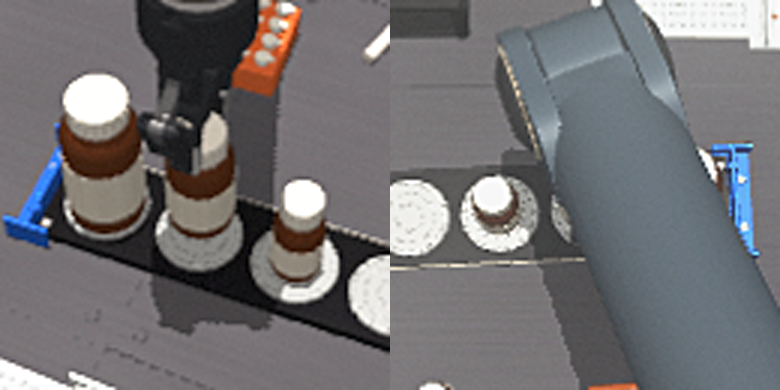

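Bottle_125 is over pad 2. Lowering.

move_arm(
  deltas=[
    {"xyz": [0, 0, 1], "spin": 0},
    {"xyz": [0, 0, 1.8], "spin": 0},
    {"xyz": [0, 0, 2.3], "spin": 0},
    {"xyz": [0, 0, 2.5], "spin": 0},
    {"xyz": [0, 0, 2.6], "spin": 0},
    {"xyz": [0, 0, 2.65], "spin": 0},
    {"xyz": [0, 0, 2.7], "spin": 0},
    {"xyz": [0, 0, 2.7], "spin": 0},
  ],
)

```text
clock: 22.5
tcp_pos: [0.6501, 0.0269, 0.1265]
orientation: [0.0, 0.707, 0.707, 0.0]
contact_force: [-0.0, 0.3, -0.9]
gripper_width: 0.0364
```

move_arm(
  deltas=[
    {"xyz": [0, 0, 0.05], "spin": 0},
    {"xyz": [0, 0, 0.1], "spin": 0},
    {"xyz": [0, 0, 0.1], "spin": 0},
    {"xyz": [0, 0, 0.1], "spin": 0},
  ],
)

```text
clock: 22.9
tcp_pos: [0.6502, 0.027, 0.126]
orientation: [0.0, 0.707, 0.707, 0.0]
contact_force: [-2.2, -0.7, 5.1]
gripper_width: 0.0365
```

move_arm(
  deltas=[
    {"xyz": [0, 0, 0], "spin": 0},
    {"xyz": [0, 0, 0], "spin": 0},
    {"xyz": [0, 0, 0], "spin": 0},
    {"xyz": [0, 0, 0], "spin": 0},
    {"xyz": [0, 0, -2], "spin": 0},
    {"xyz": [0, 0, -5], "spin": 0},
    {"xyz": [0, 0, -7], "spin": 0},
    {"xyz": [0, -3, -7], "spin": 0},
    {"xyz": [2, -7, -7], "spin": 0},
    {"xyz": [5, -11, -7], "spin": 0},
    {"xyz": [9, -15, -7], "spin": 0},
    {"xyz": [12.8, -16.8, -7], "spin": 0},
  ],
  hand=6.5,
)

```text
clock: 24.1
tcp_pos: [0.4795, 0.1545, 0.1952]
orientation: [0.0, 0.708, 0.706, -0.001]
contact_force: [0.9, 1.0, 0.1]
gripper_width: 0.065
```

move_arm(
  deltas=[
    {"xyz": [0, 0, 3], "spin": 0},
    {"xyz": [0, 0, 6], "spin": 0},
    {"xyz": [0, 0, 7], "spin": 0},
    {"xyz": [0, 0, 7], "spin": 0},
    {"xyz": [0, 0, 7], "spin": 0},
  ],
)

```text
clock: 24.6
tcp_pos: [0.4828, 0.155, 0.126]
orientation: [0.0, 0.707, 0.707, 0.001]
contact_force: [1.2, -0.5, -0.1]
gripper_width: 0.0647
```

```bash
python3 look.py 14 .52 .12 .06
```

```text
24.7 [0.483  0.155  0.1265] [0.0006 0.7074 0.7069 0.0011] 0.0647421544711094 [-0.0768  0.1028  0.2342] 0.025
scene crop origin 269 152
top crop origin 155 162
```

View pics/c_14.png

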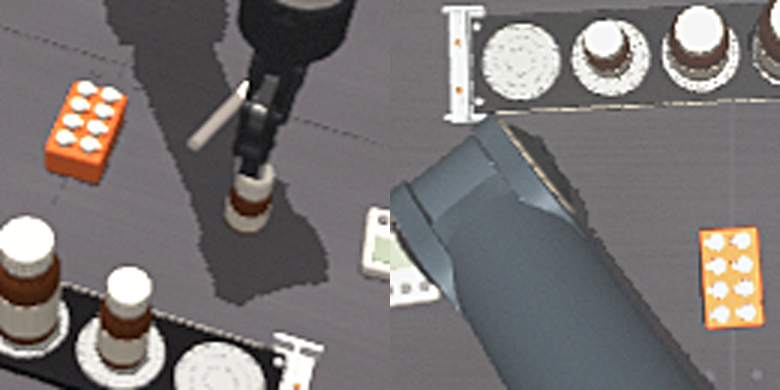

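Jaws are over bottle_30; the other bottles and the rack are undisturbed. Descending to z ≈ 0.072.

move_arm(
  deltas=[
    {"xyz": [0, -0.1, 1], "spin": 0},
    {"xyz": [0, -0.1, 2], "spin": 0},
    {"xyz": [0, -0.1, 3], "spin": 0},
    {"xyz": [0, -0.1, 4], "spin": 0},
    {"xyz": [0, -0.1, 5], "spin": 0},
    {"xyz": [0, -0.1, 5.4], "spin": 0},
    {"xyz": [0, -0.1, 5.4], "spin": 0},
    {"xyz": [0, -0.1, 5.4], "spin": 0},
  ],
)

```text
clock: 25.5
tcp_pos: [0.4811, 0.155, 0.0713]
orientation: [0.0, 0.707, 0.707, 0.0]
contact_force: [0.4, -0.6, 0.1]
gripper_width: 0.0649
```

move_arm(
  deltas=[
    {"xyz": [0, 0, 0], "spin": 0},
    {"xyz": [0, 0, 0], "spin": 0},
    {"xyz": [0, 0, 0], "spin": 0},
    {"xyz": [0, 0, 0], "spin": 0},
    {"xyz": [0, 0, 0], "spin": 0},
    {"xyz": [0, 0, 0], "spin": 0},
    {"xyz": [0, 0, 0], "spin": 0},
  ],
  hand=2,
  grip_force=30,
)

```text
clock: 26.2
tcp_pos: [0.4812, 0.155, 0.0716]
orientation: [0.0, 0.707, 0.707, 0.0]
contact_force: [-1.5, -0.2, 6.5]
gripper_width: 0.0266
```

move_arm(
  deltas=[
    {"xyz": [0, 0, -0.5], "spin": 0},
    {"xyz": [0, 0, -1.5], "spin": 0},
    {"xyz": [0, 0, -3], "spin": 0},
    {"xyz": [0, 0, -5], "spin": 0},
    {"xyz": [0, 0, -7], "spin": 0},
    {"xyz": [0, 0, -8], "spin": 0},
    {"xyz": [0, 0, -8], "spin": 0},
    {"xyz": [0, 0, -8], "spin": 0},
  ],
)

```text
clock: 27.0
tcp_pos: [0.4807, 0.1545, 0.1509]
orientation: [-0.0, 0.707, 0.707, -0.0]
contact_force: [-0.2, -0.5, -1.0]
gripper_width: 0.0268
```

```bash
python3 look.py 15 .52 .12 .06
```

```text
27.1 [0.4804 0.1545 0.1504] [-0.0004  0.7071  0.7071 -0.0009] 0.026900620764652133 [ 0.3389 -1.169   0.1493] 0.025
scene crop origin 269 152
top crop origin 155 162
```

View pics/c_15.png

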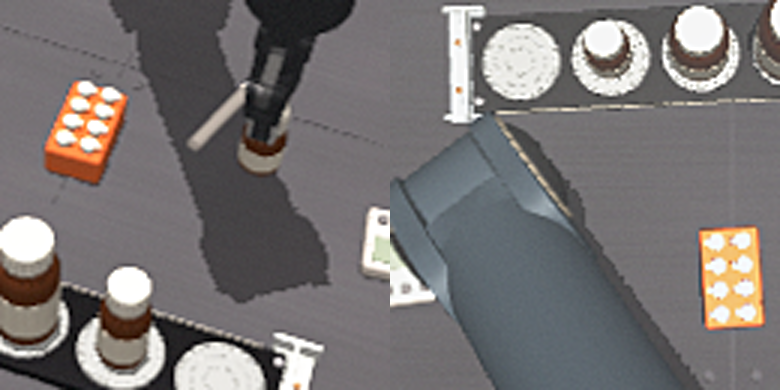

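Held. Move to pad 4 (dx 16.1 cm, dy 2.75 cm), then down.

move_arm(
  deltas=[
    {"xyz": [0.3, 1, 0], "spin": 0},
    {"xyz": [0.6, 3, 0], "spin": 0},
    {"xyz": [1.1, 6, 0], "spin": 0},
    {"xyz": [1.6, 9, 0], "spin": 0},
    {"xyz": [2.1, 12, 0], "spin": 0},
    {"xyz": [2.5, 14.5, 0], "spin": 0},
    {"xyz": [2.7, 16.1, 0], "spin": 0},
    {"xyz": [2.7, 16.1, 0], "spin": 0},
    {"xyz": [2.7, 16.1, 1.5], "spin": 0},
    {"xyz": [2.7, 16.1, 3], "spin": 0},
    {"xyz": [2.7, 16.1, 4], "spin": 0},
    {"xyz": [2.7, 16.1, 4], "spin": 0},
  ],
)

```text
clock: 28.3
tcp_pos: [0.64, 0.1811, 0.1085]
orientation: [-0.001, 0.707, 0.707, -0.002]
contact_force: [-0.1, -0.3, -0.7]
gripper_width: 0.0265
```

```bash
python3 look.py 16 .642 .182 .04
```

```text
28.4 [0.6416 0.1818 0.1109] [-0.0002  0.707   0.7072 -0.0003] 0.026917571982832268 [ 0.4088 -0.5631 -0.5187] 0.025
scene crop origin 278 207
top crop origin 131 115
```

View pics/c_16.png

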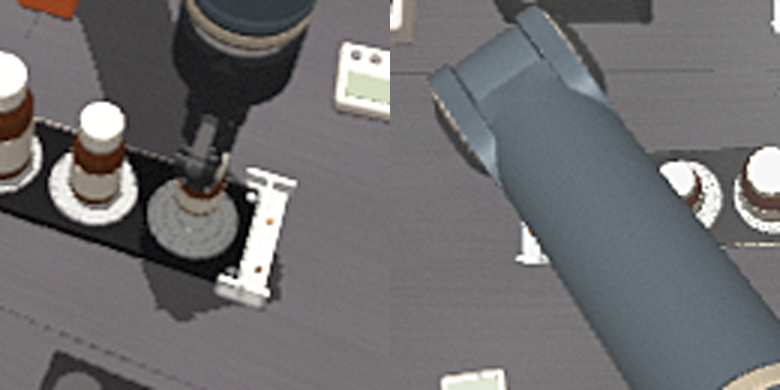

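Bottle_30 is above pad 4. It needs about 2.6 cm more.

move_arm(
  deltas=[
    {"xyz": [0, 0, 1], "spin": 0},
    {"xyz": [0, 0, 1.8], "spin": 0},
    {"xyz": [0, 0, 2.2], "spin": 0},
    {"xyz": [0, 0, 2.4], "spin": 0},
    {"xyz": [0, 0, 2.5], "spin": 0},
    {"xyz": [0, 0, 2.6], "spin": 0},
    {"xyz": [0, 0, 2.6], "spin": 0},
    {"xyz": [0, 0, 2.6], "spin": 0},
  ],
)

```text
clock: 29.2
tcp_pos: [0.6421, 0.1819, 0.0855]
orientation: [0.0, 0.707, 0.707, 0.0]
contact_force: [-0.7, -0.2, -0.4]
gripper_width: 0.0268
```

move_arm(
  deltas=[
    {"xyz": [0, 0, 0.1], "spin": 0},
    {"xyz": [0, 0, 0.15], "spin": 0},
    {"xyz": [0, 0, 0.2], "spin": 0},
    {"xyz": [0, 0, 0.2], "spin": 0},
    {"xyz": [0, 0, 0.2], "spin": 0},
  ],
)

```text
clock: 29.7
tcp_pos: [0.6421, 0.182, 0.0837]
orientation: [0.0, 0.707, 0.707, 0.0]
contact_force: [-1.3, -0.9, 3.9]
gripper_width: 0.0268
```

Contact. Open and retreat up and back to where the cameras see everything.

move_arm(
  deltas=[
    {"xyz": [0, 0, 0], "spin": 0},
    {"xyz": [0, 0, 0], "spin": 0},
    {"xyz": [0, 0, 0], "spin": 0},
    {"xyz": [0, 0, 0], "spin": 0},
    {"xyz": [0, 0, -2], "spin": 0},
    {"xyz": [0, 0, -5], "spin": 0},
    {"xyz": [0, 0, -9], "spin": 0},
    {"xyz": [0, 0, -13], "spin": 0},
    {"xyz": [0, 0, -13], "spin": 0},
  ],
  hand=6.5,
)

```text
clock: 30.6
tcp_pos: [0.645, 0.1837, 0.2201]
orientation: [0.003, 0.707, 0.707, 0.005]
contact_force: [0.4, 1.1, 0.4]
gripper_width: 0.0651
```

move_arm(
  deltas=[
    {"xyz": [4, -2, 0], "spin": 0},
    {"xyz": [8, -4, 0], "spin": 0},
    {"xyz": [12, -6, 0], "spin": 0},
    {"xyz": [16, -8, 0], "spin": 0},
    {"xyz": [20, -10, 0], "spin": 0},
    {"xyz": [24, -12, 0], "spin": 0},
    {"xyz": [28, -14, 0], "spin": 0},
    {"xyz": [30, -15, 0], "spin": 0},
    {"xyz": [30, -15, 0], "spin": 0},
    {"xyz": [30, -15, 0], "spin": 0},
  ],
)

```text
clock: 31.6
tcp_pos: [0.4917, 0.4817, 0.2125]
orientation: [0.0, 0.707, 0.707, -0.001]
contact_force: [-0.2, -0.8, 0.5]
gripper_width: 0.0652
```

```bash
python3 look.py 17 .648 .065 .04; python3 - <<'E'
from h import *
np.set_printoptions(precision=4,suppress=True)
T={'250':(.6533,-.0512,.147),'125':(.6495,.0265,.12),'60':(.646,.1047,.102),'30':(.642,.182,.078)}
for nm,X in T.items():
    uv=[]
    for n in('scene','top'):
        hsv=cv2.cvtColor(cv2.imread(f'pics/{n}_17.png'),cv2.COLOR_BGR2HSV);m=(hsv[...,2]>150)&(hsv[...,1]<60)
        p=proj(n,X); b=min(blobs(None,m),key=lambda b:np.hypot(*(np.array(b[0])-p))); uv.append(b[0]); print(n,p,b)
    print(nm,*tri(*uv),'top',plane('top',*uv[1],X[2])[:2],'scene',plane('scene',*uv[0],X[2])[:2],'want',X)
hsv=cv2.cvtColor(cv2.imread('pics/top_17.png'),cv2.COLOR_BGR2HSV)
m=((hsv[...,0]>=3)&(hsv[...,0]<=20)&(hsv[...,1]>80)&(hsv[...,2]>80)).astype(np.uint8);m[:200]=0;m[290:]=0;m[:,:240]=0
print(cv2.minAreaRect(max(cv2.findContours(m,0,1)[0],key=cv2.contourArea)))
E
```

```text
31.7 [0.4933 0.4801 0.2127] [ 0.0008  0.708   0.7063 -0.0005] 0.06522956661045876 [-0.0624 -0.1524 -0.3696] 0.025
scene crop origin 227 191
top crop origin 177 112
scene [241.9395 212.8946] ([242.5, 213.9], [232, 206, 22, 18, 308])
top [290.8579 167.4765] ([291.3, 167.5], [282, 159, 22, 19, 287])
250 [ 0.6534 -0.0514  0.1438] 0.0023144102304387586 top [ 0.6532 -0.0522] scene [ 0.6552 -0.0489] want (0.6533, -0.0512, 0.147)
scene [276.5751 230.8991] ([277.2, 231.8], [268, 224, 19, 19, 245])
top [257.7268 171.2236] ([257.6, 171.3], [250, 164, 16, 16, 200])
125 [0.6496 0.0274 0.1174] 0.0011562870060267477 top [0.6493 0.0268] scene [0.6511 0.0286] want (0.6495, 0.0265, 0.12)
scene [311.2401 246.5584] ([311.6, 247.2], [305, 241, 15, 16, 164])
top [225.5101 174.058 ] ([228.1, 180.3], [215, 169, 27, 25, 395])
60 [0.634  0.1011 0.0807] 0.0029464385681250184 top [0.6306 0.0983] scene [0.6472 0.106 ] want (0.646, 0.1047, 0.102)
scene [345.4    263.4566] ([345.3, 264.2], [334, 258, 22, 14, 160])
top [194.9638 177.4926] ([198.3, 181.9], [186, 170, 26, 25, 448])
30 [0.6335 0.1786 0.0601] 0.005827894027493066 top [0.6309 0.1735] scene [0.6438 0.1823] want (0.642, 0.182, 0.078)
((268.57867431640625, 254.10150146484375), (33.486114501953125, 19.949172973632812), 85.91438293457031)
```

View pics/c_17.png

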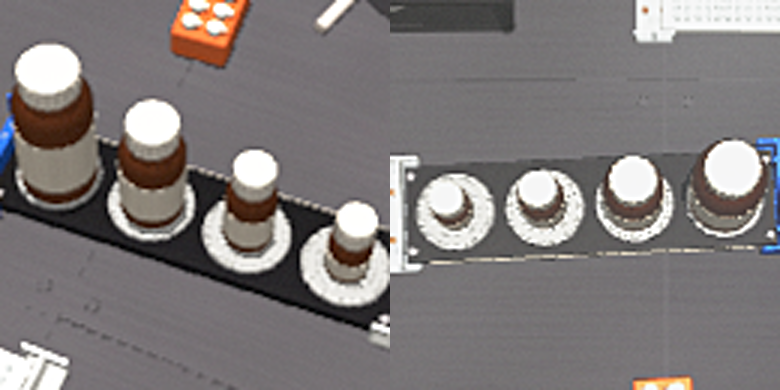

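View pics/top_17.png

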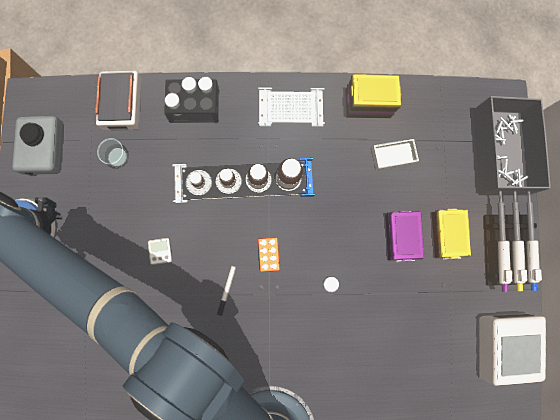

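All four stand on their pads in order. The 250 and 125 caps measure within 3 mm of pad centre. For 60 and 30, the top-view blob merged with the pads behind it, so that number isn't valid; the scene view puts them within 2 mm. I'll move the arm a little away from the blue-lidded object, then check 60 and 30 again with a stricter mask.

move_arm(
  deltas=[
    {"xyz": [-3, 0, 0], "spin": 0},
    {"xyz": [-6, 0, -2], "spin": 0},
    {"xyz": [-9, 0, -4], "spin": 0},
    {"xyz": [-10, 0, -5], "spin": 0},
    {"xyz": [-10, 0, -5], "spin": 0},
    {"xyz": [-10, 0, -5], "spin": 0},
    {"xyz": [-10, 0, -5], "spin": 0},
  ],
)

```text
clock: 32.4
tcp_pos: [0.4913, 0.3828, 0.2623]
orientation: [-0.001, 0.707, 0.708, -0.001]
contact_force: [-0.8, 0.0, -0.1]
gripper_width: 0.0652
```

```bash
python3 look.py 18 .644 .14 .06; python3 - <<'E'
from h import *
np.set_printoptions(precision=4,suppress=True)
T={'60':(.646,.1047,.102),'30':(.642,.182,.078)}
for th in(225,240,250):
  g=cv2.cvtColor(cv2.imread('pics/top_18.png'),cv2.COLOR_BGR2GRAY);m=cv2.morphologyEx((g>th).astype(np.uint8),cv2.MORPH_OPEN,np.ones((5,5),np.uint8))
  for nm,X in T.items():
    p=proj('top',X); bs=blobs(None,m)
    if bs:
      b=min(bs,key=lambda b:np.hypot(*(np.array(b[0])-p)));print(th,nm,p,b,plane('top',*b[0],X[2])[:2])
E
```

```text
32.5 [0.4912 0.3828 0.2622] [-0.0005  0.7065  0.7078 -0.0007] 0.06494339454038484 [ 0.76    0.2847 -0.3829] 0.025
scene crop origin 260 196
top crop origin 147 112
225 60 [225.5101 174.058 ] ([225.6, 174.1], [220, 169, 12, 11, 112]) [0.6459 0.1045]
225 30 [194.9638 177.4926] ([194.9, 177.2], [190, 172, 11, 11, 103]) [0.6427 0.1822]
240 60 [225.5101 174.058 ] ([225.6, 174.2], [221, 169, 10, 11, 100]) [0.6456 0.1045]
240 30 [194.9638 177.4926] ([194.9, 177.4], [191, 173, 9, 10, 84]) [0.6422 0.1822]
```

View pics/c_18.png

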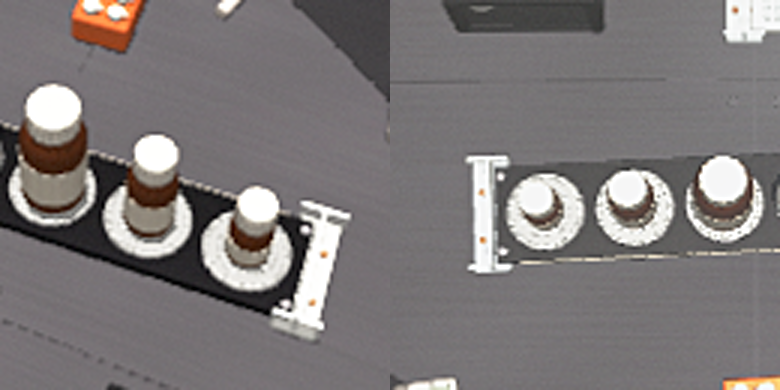

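The bottles are upright, and the stricter mask puts bottle_60 and bottle_30 within 1 mm of their pad centres. Handing in.

```bash
python3 -c "
from station import robot; print(robot.hand_in())"
```

```text
the job is handed in; nothing more can be done
None
```

All four bottles are standing on the carrier pads in order of height, and I handed the job in at about 32.5 s; no verdict is reported. From the blue bracket outwards they stand 135, 108, 90 and 66 mm tall. I lifted each one by its cap and lowered it to light contact (about 4–6 N) before letting go, starting with the one in the gap.

**Last checks:**
- **Centring:** the caps measured within about 3 mm of the pad centres (14 mm allowed), and the bottles look upright in both views.
- **Tube rack:** its image position is within 0.1 px of where it started.
- **Arm:** open, clear of everything, with only sensor noise on the force reading.

**Checks that failed or disagreed:**
- **Top-view check of the two short bottles:** the first one failed because their caps merged with the white pads behind them. A stricter mask put both within about 1 mm of centre, and the scene view had them within about 2 mm.
- **Heights from the two views:** they came out 2–4 mm low throughout, which fits the cap's side being counted with its top.
- **Refused moves:** two early move calls were rejected because I left out the spin value. Nothing moved.

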